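# Fetch the carved block from behind the stain bottles

## Robot

A 6-joint arm with a two-finger parallel gripper is mounted at the origin on the work surface. World frame = base frame: x ahead of the robot, y to its left, z up, the work surface at z = 0. Lengths are in m, angles in degrees, forces in N, time in s.
With the tool pointing down it reaches from about 0.35 to 0.725 m from the base axis. Payload 4.3 kg.
Tool frame: the origin (TCP) lies between the finger pads; the fingertips stand 14 mm ahead of it and the grasp point (between the pads) lies 5 mm behind it (arm.tip_extent is the distance from the TCP to the fingertips, in m); z points along the fingers, x is the direction in which the jaws open and shut, and the axes are right-handed (so a half turn about z gives the same grasp; the last joint's range is limited). The gripper opens to 85 mm and grips with 20 to 120 N. Pads are 22 mm wide; open, the fingers measure 114 mm over their backs; the gripper's body (76 mm by 85 mm) begins 54 mm behind the grasp point. The pads swing forward as they close: fully open they stand 13 mm farther back than shut.
Start: joints at [68.451, 21.618, 4.641, 73.018, 0, 83.68], TCP at [0.151, 0.555, 0.245] pointing down, gripper open.
Joint ranges: [-156.06, 156.06], [-48.1, 94.91], [-58.44, 69.94], [-101.28, 121.22], [-78.64, 73.56], [-180, 180]. Speed limits (degrees/s): [147.25, 147.25, 180, 180, 180, 180].

## Interface

Orientations are given as a 3x3 rotation matrix whose columns are the frame's x, y, z axes.
In Python, from station import arm, viewer, boxes_of gives the robot as it stands. Calls block until the motion is done:
- arm.goto(position, orientation): joint-space move of the TCP to a pose.
- arm.move_linear(position, feed=0.15, orientation=None): straight line of the TCP; orientation=None keeps the orientation; feed is the mean speed in m/s.
- arm.move_joints(angles): joint-space move.
- arm.set_gripper(opening): opening from 0.0 (shut) to 1.0 (fully open); the grip force is fixed at half the most; returns when the fingers have stopped.
- arm.pause(seconds).
- arm.solve_ik(position, orientation): joint angles nearest the present ones, or None.
- arm.get_state(): the state.
- viewer.grab_frame(name): name is "scene" or "top"; returns a dict with "img" (384x512x3 uint8, red, green, blue), "fx", "fy", "cx", "cy" (pixels), "world_from_camera" (4x4, takes a point from camera to world coordinates). Camera axes: x right, y down, z forward; pixel columns grow to the right and rows downward; lengths in m; the calibration is good to about 2 mm. A picture is of the moment at which its call begins. There is no depth.
A pose or a line that the arm cannot do raises arm.PlanningError and nothing moves.
- arm.sign_off(): hands the job in, once; it reports no verdict.
Trained networks look in the newest picture that a camera, given by its name, has taken for a name from the list of things; names that differ only in an ending like _2 or _b are one class to them, and where a whole thing is asked for, a point or a joint stands for the part that bears it (a point fixed in the world has none). Each returns a list of dicts, best first, with "p" (0 to 1); they miss things now and then, are a little off and sometimes report something else, mostly with a low value. They report only what shows in the picture. A call takes as long as a camera call. They do not tell look-alikes from the thing itself.
- boxes_of(camera, thing): "extent" ([left, top, right, bottom] in pixels, round what is visible of it).
The state is a dict: "time": time; "joint_positions": joint angles; "joint_vel": joint speeds; "tau": joint torques, N m; "tool_pos": TCP position; "orientation": TCP orientation; "contact_force": force on the tool from outside, world axes, zero at the start; "wrist_torque": the same for the moment, N m; "finger_gap": opening from 0.0 (shut) to 1.0 (fully open).
Only numpy, scipy, OpenCV 4.12 (cv2) and the standard library are available. Lean on these libraries where they do the work, as an engineer would, in place of code of your own. Each camera call takes 0.05 s, during which the arm holds its last target.

## Task

Three stain bottles (red, yellow and blue caps) stand in a row on the dark caddy, in front of a carved wooden block. Leaving the block where it is, first stand all three bottles on the grey felt mat; then set the block upright on the bench hook, centred on its green pad and lengthwise along it; only then put every bottle back upright on the very spot of the caddy where it stood at the start. Set things down, do not drop them or knock them over, and leave the wax tin alone.

Things in the scene. Friction and masses are not known exactly. Their poses are not given: they have to be found in the camera images.
- bottle_red: Round amber glass stain bottle with a red screw cap and a red stripe on its paper label. Body 52 mm diameter and 58 mm high, a shoulder narrowing from 58 to 66 mm, then the cap: 28 mm diameter, from 66 to 100 mm above the underside (grip it by the cap). About 160 g. Origin at the centre of the underside, z up along the bottle. Stands at the start in one of the three places of the row on the caddy; which one varies, and that is the place it must return to.
- bottle_yellow: Round amber glass stain bottle with a yellow screw cap and a yellow stripe on its paper label. Body 52 mm diameter and 58 mm high, a shoulder narrowing from 58 to 66 mm, then the cap: 28 mm diameter, from 66 to 100 mm above the underside (grip it by the cap). About 160 g. Origin at the centre of the underside, z up along the bottle. Stands at the start in one of the three places of the row on the caddy; which one varies, and that is the place it must return to.
- bottle_blue: Round amber glass stain bottle with a blue screw cap and a blue stripe on its paper label. Body 52 mm diameter and 58 mm high, a shoulder narrowing from 58 to 66 mm, then the cap: 28 mm diameter, from 66 to 100 mm above the underside (grip it by the cap). About 160 g. Origin at the centre of the underside, z up along the bottle. Stands at the start in one of the three places of the row on the caddy; which one varies, and that is the place it must return to.
- block: Carved pale linden block, 36 mm (x) by 120 mm (y) by 60 mm high, petal ornament on its two large faces, four dark grooves across its top. About 150 g. Origin at the centre of the underside; y along its length, z up. At the start it stands on the caddy behind (+x side of the caddy) the row of bottles with only about 8 mm between, its length along the row; pinch it across its 36 mm thickness. Either way round is fine on the pad.
- caddy: Fixed dark wooden storage caddy, 180 mm (x) by 260 mm (y). Origin at the centre of its underside on the table; its floor is 12 mm above the table. -x is its open front (towards the robot). The row of bottles runs along its y at x = -45 mm, bottles about 64 mm apart; the block is at x = +7 mm. At its back (x = 72 to 84 mm) a rail rises to 52 mm above the table; side cheeks at y = +-120 to 130 mm rise to 30 mm.
- mat: Fixed grey felt mat, 220 mm (x) by 150 mm (y), 4 mm thick. Origin at the centre of its underside on the table. The side area for the bottles; it lies to the left or to the right of the caddy.
- hook: Fixed pale wooden bench hook, 150 mm (x) by 190 mm (y), 16 mm thick, with a green pad 70 mm (x) by 150 mm (y) on its middle whose top is 20 mm above the table. Origin at the centre of its underside, straight below the pad's centre; the pad's length runs along y. A wooden fence along its +x edge (x = 63 to 75 mm) rises to 34 mm above the table. It lies on the other side of the caddy from the mat.
- wax_tin: Small steel wax tin with a copper lid, 39 mm diameter, 25 mm high, loose on the caddy by one end of the block. Origin at the centre of its underside. Leave it alone.
Mind the look-alikes: they are no part of the job. Leave any purple look-alike of the bottle_red alone.

How it is judged:
By the outcome, as a careful person would: the job done as asked, in the order asked, and still so for the second after the job is handed in, with the robot touching nothing.
It also fails if it takes over 141 s, if anything falls off the work surface, if the arm or the gripper's body presses on something with over 40 N, if the wrist force passes 120 N, or if a joint passes its speed limit or range.

## Working session

There is one attempt and no reset: what is moved stays moved. The work goes in short steps, each a Python script; the robot and the scene stay as the last script left them, time stands still between calls to the robot, and variables do not carry over. Pictures are saved under pics/ and viewed, and the job is handed in when it is done.

```bash
mkdir -p pics; ls; python3 - <<'E'
from station import arm, viewer, boxes_of
import cv2
for n in ("scene","top"):
    f=viewer.grab_frame(n); cv2.imwrite(f"pics/{n}0.png",f["img"][:,:,::-1])
    print(n,f["fx"],f["cx"],f["cy"],f["world_from_camera"])
    for t in ["bottle_red","bottle_yellow","bottle_blue","block","caddy","mat","hook","wax_tin"]:
        print(t,[(([round(v) for v in b["extent"]]),round(b["p"],2)) for b in boxes_of(n,t)])
s=arm.get_state(); print(s["time"],s["orientation"],s["finger_gap"],arm.tip_extent)
E
```

```text
pics
scene 357.1273858229114 256.0803109303404 194.38215973231442 [[-0.64568168  0.58940079 -0.48549138  0.97526986]
 [ 0.76352412  0.50767421 -0.3991213   0.37816542]
 [ 0.01122905 -0.62838969 -0.77781765  0.77215147]
 [ 0.          0.          0.          1.        ]]
bottle_red [([224, 114, 239, 147], 0.56)]
bottle_yellow [([244, 184, 268, 219], 0.73)]
bottle_blue [([230, 169, 249, 202], 0.62)]
block [([201, 178, 245, 223], 0.69)]
caddy [([175, 164, 286, 259], 0.85), ([200, 177, 244, 222], 0.23)]
mat [([320, 220, 413, 314], 0.93)]
hook [([133, 120, 212, 171], 0.91)]
wax_tin [([229, 226, 245, 244], 0.58), ([134, 121, 212, 175], 0.48)]
top 458.6427700815471 258.00667038076926 198.02726785616144 [[ 0.01920374 -0.98363332  0.17915555  0.36310813]
 [-0.99979231 -0.02011539 -0.00327327 -0.00754263]
 [ 0.00682348 -0.17905548 -0.98381532  1.01283634]
 [ 0.          0.          0.          1.        ]]
bottle_red [([333, 268, 363, 290], 0.87), ([288, 191, 315, 218], 0.71)]
bottle_yellow [([232, 180, 256, 207], 0.77)]
bottle_blue [([260, 186, 288, 215], 0.71), ([230, 144, 244, 162], 0.2)]
block [([251, 160, 308, 190], 0.55)]
caddy [([211, 133, 339, 231], 0.86)]
mat [([69, 177, 145, 280], 0.91), ([232, 181, 253, 204], 0.3)]
hook [([363, 178, 448, 255], 0.73)]
wax_tin [([228, 142, 247, 166], 0.49)]
0.9 [[ 2.62666992e-01  9.64886548e-01  1.08936261e-05]
 [ 9.64886544e-01 -2.62666992e-01  8.68944899e-05]
 [ 8.67047205e-05 -1.23132010e-05 -9.99999996e-01]] 1.0011198756014146 0.014
```

```bash
python3 - <<'E'
import cv2
a=cv2.imread("pics/top0.png")
cv2.imwrite("pics/top0b.png",cv2.resize(a[120:300,60:460],(800,360),interpolation=cv2.INTER_CUBIC))
b=cv2.imread("pics/scene0.png")
cv2.imwrite("pics/scene0b.png",cv2.resize(b[90:330,120:440],(800,600),interpolation=cv2.INTER_CUBIC))
E
```

```text
(no output)
```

View pics/top0b.png

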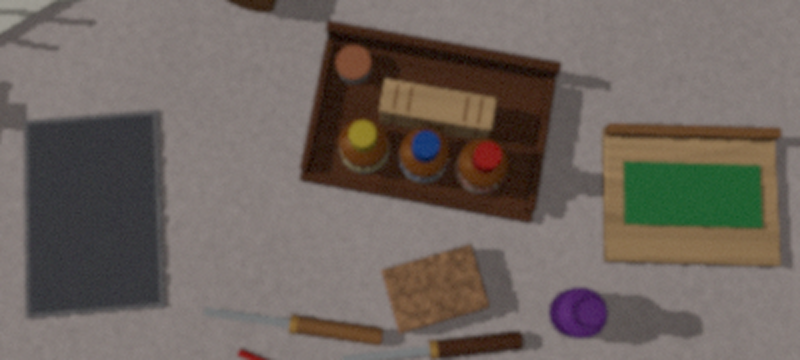

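View pics/scene0b.png

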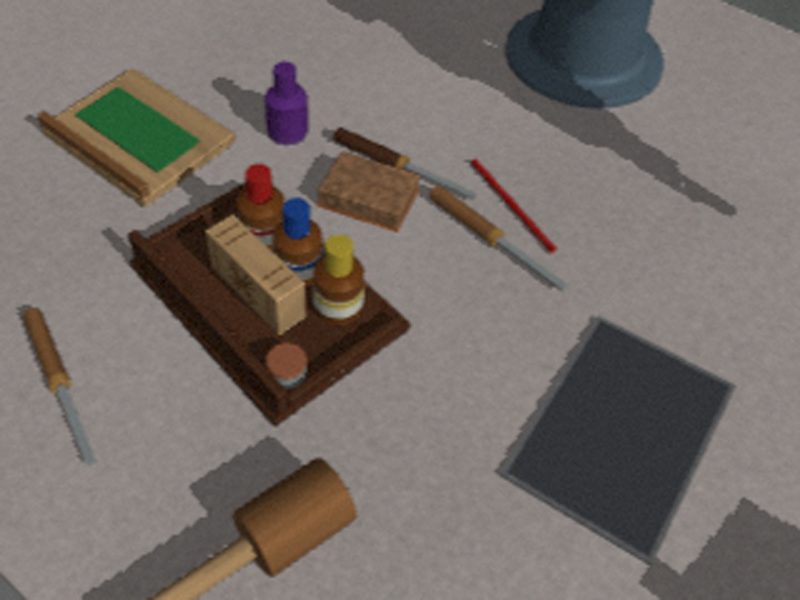

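The row from +y to -y is yellow, blue, red, with the mat on the left, the hook on the right and the purple decoy near (350,278) in the full top image. Next I'll fit silhouettes to get poses.

```bash
cat > vis.py <<'E'
import numpy as np, cv2
from scipy.optimize import minimize
from station import viewer
S=4
def proj(f,P):
    T=np.linalg.inv(f["world_from_camera"]); p=np.asarray(P,float)@T[:3,:3].T+T[:3,3]
    return np.c_[f["fx"]*p[:,0]/p[:,2]+f["cx"], f["fy"]*p[:,1]/p[:,2]+f["cy"]]
def unproj(f,uv,z):
    W=f["world_from_camera"]; d=W[:3,:3]@np.array([(uv[0]-f["cx"])/f["fx"],(uv[1]-f["cy"])/f["fy"],1]); o=W[:3,3]
    return (o+d*(z-o[2])/d[2])[:2]
def cyl(x,y,r,z0,z1):
    a=np.linspace(0,2*np.pi,40,endpoint=False)
    return np.vstack([np.c_[x+r*np.cos(a),y+r*np.sin(a),np.full(40,z)] for z in (z0,z1)])
def box(x,y,yaw,lx,ly,z0,z1):
    c,s=np.cos(yaw),np.sin(yaw)
    return np.array([[x+c*i*lx/2-s*j*ly/2,y+s*i*lx/2+c*j*ly/2,z] for i in(-1,1) for j in(-1,1) for z in(z0,z1)])
def hullmask(f,P,win):
    u=(proj(f,P)-[win[0],win[1]]+0.5)*S-0.5
    m=np.zeros(((win[3]-win[1])*S,(win[2]-win[0])*S),np.uint8)
    h=cv2.convexHull((u*16).astype(np.int32)); cv2.fillConvexPoly(m,h,1,shift=4); return m
def iou_fit(views,model,p0,scale):
    """views: list of (frame, mask full-res float)"""
    dat=[]
    for f,m in views:
        ys,xs=np.nonzero(m); w=[xs.min()-8,ys.min()-8,xs.max()+9,ys.max()+9]
        sub=m[w[1]:w[3],w[0]:w[2]].astype(np.float32)
        big=cv2.resize(sub,None,fx=S,fy=S,interpolation=cv2.INTER_LINEAR)>0.5
        dat.append((f,big,w))
    def cost(q):
        c=0
        for f,b,w in dat:
            h=hullmask(f,model(np.array(p0)+q*scale),w)>0
            c+=1-(h&b).sum()/max(1,(h|b).sum())
        return c/len(dat)
    n=len(p0); sim=np.vstack([np.zeros(n),np.eye(n)])
    r=minimize(cost,np.zeros(n),method="Nelder-Mead",options=dict(initial_simplex=sim,xatol=.01,fatol=1e-4))
    return np.array(p0)+r.x*scale,r.fun
H={"red":((0,6),(174,180)),"yellow":((22,34),),"blue":((105,122),),"green":((50,75),)}
def comp(m,seed=None):
    n,l,st,ce=cv2.connectedComponentsWithStats(m.astype(np.uint8))
    return l==(1+np.argmax(st[1:,4]))
def colmask(f,c,ext=None,smin=150,vmin=70):
    h=cv2.cvtColor(f["img"],cv2.COLOR_RGB2HSV); m=np.zeros(h.shape[:2],bool)
    for a,b in H[c]: m|=(h[...,0]>=a)&(h[...,0]<=b)
    m&=(h[...,1]>smin)&(h[...,2]>vmin)
    if ext is not None:
        k=np.zeros_like(m); l,t,r,b=[int(round(v)) for v in ext]; k[t-3:b+4,l-3:r+4]=1; m&=k
    return comp(m)
E
python3 - <<'E'
from vis import *
f={n:viewer.grab_frame(n) for n in("top","scene")}
ex={"red":([288,191,315,218],[218,155,239,190]),"yellow":([232,180,256,207],[244,184,268,219]),"blue":([260,186,288,215],[230,169,249,202])}
for c,(a,b) in ex.items():
    mt=colmask(f["top"],c,a); ms=colmask(f["scene"],c,b)
    ut=np.argwhere(mt).mean(0)[::-1]; x0=unproj(f["top"],ut,.1)
    print(c,mt.sum(),ms.sum())
    for nm,v in (("both",[(f["top"],mt),(f["scene"],ms)]),("top",[(f["top"],mt)]),("scene",[(f["scene"],ms)])):
        r,c_=iou_fit(v,lambda p:cyl(p[0],p[1],.014,.078,.112),x0,.004); print(nm,r.round(4),round(c_,3))
g=colmask(f["top"],"green",smin=100,vmin=40); gs=colmask(f["scene"],"green",smin=100,vmin=40)
for v in ([(f["top"],g)],[(f["scene"],gs)]):
    x0=unproj(f["top"],np.argwhere(g).mean(0)[::-1],.02)
    print("pad",*iou_fit(v,lambda p:box(p[0],p[1],p[2],.07,.15,.0195,.02),[*x0,0.],.008))
# sample colours
h=cv2.cvtColor(f["top"]["img"],cv2.COLOR_RGB2HSV)
for n,(u,v) in dict(block=(280,172),blocks=(280,182),caddy=(312,160),mat=(105,220),table=(180,250),wood=(320,185)).items(): print(n,h[v,u])
hs=cv2.cvtColor(f["scene"]["img"],cv2.COLOR_RGB2HSV)
for n,(u,v) in dict(top=(222,192),side=(215,197),mat=(370,260),table=(300,240),cad=(190,200)).items(): print(n,hs[v,u])
E
```

```text
red 176 137
both [ 0.5307 -0.1019] 0.167
top [ 0.532  -0.1024] 0.121
scene [ 0.5296 -0.1009] 0.183
yellow 174 156
both [0.5503 0.0245] 0.148
top [0.5514 0.0249] 0.122
scene [0.5492 0.0243] 0.155
blue 133 126
both [ 0.5395 -0.0401] 0.301
top [ 0.5417 -0.0411] 0.319
scene [ 0.5367 -0.0409] 0.282
pad [ 0.50862051 -0.33569821 -0.00738355] 0.0526135975401435
pad [ 0.50734664 -0.33553056 -0.00266091] 0.03327550859485884
block [ 17 107 145]
blocks [ 13 152  62]
caddy [  8 145  67]
mat [90 24 53]
table [  8  24 130]
wood [ 14 181  45]
top [ 16 106 151]
side [ 16 115  80]
mat [114  24  54]
table [  6  18 139]
cad [  8 153  65]
```

```bash
python3 - <<'E'
from vis import *
f={n:viewer.grab_frame(n) for n in("top","scene")}
H["blue"]=((100,130),)
ex={"blue":([262,184,286,208],[228,165,251,192])}
for c,(a,b) in ex.items():
    mt=colmask(f["top"],c,a,130,35); ms=colmask(f["scene"],c,b,130,35)
    x0=unproj(f["top"],np.argwhere(mt).mean(0)[::-1],.1)
    print(c,mt.sum(),ms.sum())
    for nm,v in (("both",[(f["top"],mt),(f["scene"],ms)]),("top",[(f["top"],mt)]),("scene",[(f["scene"],ms)])):
        r,c_=iou_fit(v,lambda p:cyl(p[0],p[1],.014,.078,.112),x0,.004); print(nm,r.round(4),round(c_,3))
def hm(n,lo,hi,ext):
    h=cv2.cvtColor(f[n]["img"],cv2.COLOR_RGB2HSV); m=cv2.inRange(h,lo,hi); k=np.zeros_like(m); l,t,r,b=ext; k[t:b,l:r]=255; m&=k
    m=cv2.morphologyEx(m,cv2.MORPH_CLOSE,np.ones((5,5),np.uint8)); return comp(m>0)
bt=hm("top",(10,60,100),(24,135,255),(245,155,312,190)); bs=hm("scene",(10,50,100),(24,130,255),(195,172,250,226)); bs2=hm("scene",(10,50,60),(24,135,255),(195,172,250,226))
x0=unproj(f["top"],np.argwhere(bt).mean(0)[::-1],.072)
for nm,v in (("top",[(f["top"],bt)]),("scene top",[(f["scene"],bs)])):
    print("block",nm,bt.sum(),bs.sum(),*iou_fit(v,lambda p:box(p[0],p[1],p[2],.036,.12,.0715,.072),[*x0,-.15],.006))
print("blockfull",*iou_fit([(f["scene"],bs2)],lambda p:box(p[0],p[1],p[2],.036,.12,.012,.072),[*x0,-.15],.006))
mt=hm("top",(80,0,30),(130,60,75),(65,170,150,285)); ms=hm("scene",(80,0,30),(130,60,75),(315,215,418,318))
x0=unproj(f["top"],np.argwhere(mt).mean(0)[::-1],.004)
for n,m in(("top",mt),("scene",ms)):
    print("mat",n,m.sum(),*iou_fit([(f[n],m)],lambda p:box(p[0],p[1],p[2],.22,.15,.0035,.004),[*x0,0.05],.008))
# purple + tin
print("purple",unproj(f["top"],(348,279),.08),"tin",unproj(f["top"],(237,152),.037))
o=f["top"]["img"].copy()
o[bt]=[255,0,255]; o[mt]=[0,255,255]
cv2.imwrite("pics/m.png",cv2.resize(o[120:300,60:460],(800,360))[:,:,::-1])
o=f["scene"]["img"].copy(); o[bs2]=[0,255,0];o[bs]=[255,0,255]; o[ms]=[0,255,255]
cv2.imwrite("pics/ms.png",cv2.resize(o[90:330,120:440],(800,600))[:,:,::-1])
E
```

```text
blue 145 142
both [ 0.5396 -0.0401] 0.225
top [ 0.5401 -0.0391] 0.257
scene [ 0.5379 -0.0405] 0.191
block top 974 700 [ 0.59182888 -0.05230751 -0.15572201] 0.03493146358410715
block scene top 974 700 [ 0.5909726  -0.04860192 -0.14709315] 0.24284834081506912
blockfull [ 0.58791585 -0.05202515 -0.14388388] 0.17581876385126816
mat top 6072 [0.48149842 0.3227149  0.06521444] 0.10548806881498607
mat scene 4611 [0.47398979 0.32141019 0.06543839] 0.1011749187816019
purple [ 0.37163039 -0.19427804] tin [0.64287151 0.03744121]
```

View pics/m.png

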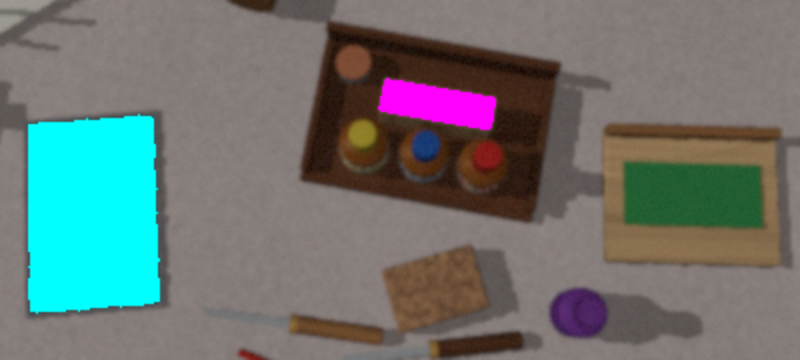

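View pics/ms.png

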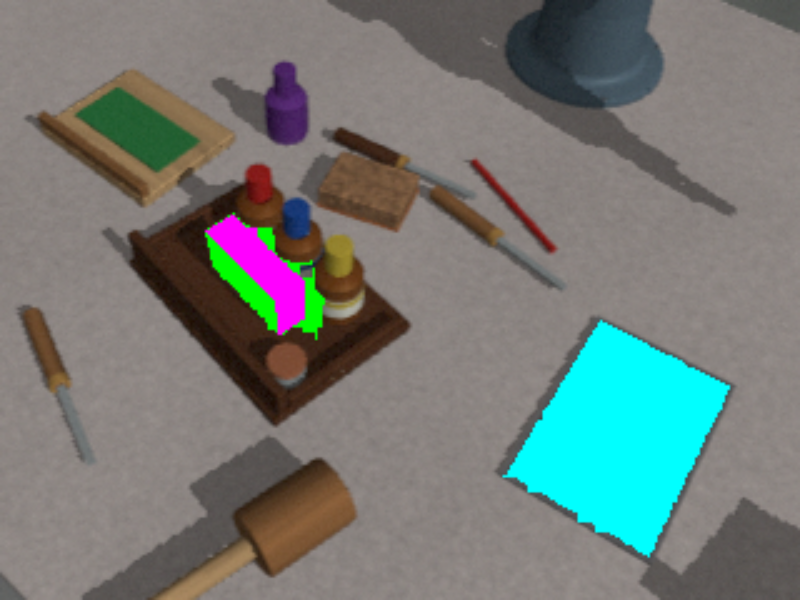

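```bash
cat > job.py <<'E'
import numpy as np
from station import arm, viewer, boxes_of
def R(deg):
    a=np.radians(deg); c,s=np.cos(a),np.sin(a)
    return np.array([[c,s,0],[s,-c,0],[0,0,-1.]])
YAW=-8.8
SPOT={"red":(.5304,-.1021),"blue":(.5400,-.0394),"yellow":(.5500,.0243)}
MAT={"yellow":(.546,.324),"blue":(.477,.322),"red":(.408,.318)}
ZC=.098            # TCP z for cap grip on caddy floor (12 mm)
ZM=ZC-.008
HI=.235
def st(): return arm.get_state()
def lin(x,y,z,feed=.2,yaw=None): arm.move_linear([x,y,z],feed=feed,orientation=None if yaw is None else R(yaw))
def lower(x,y,z):
    """lower gently to nominal z, feeling for contact"""
    lin(x,y,z+.003,.12); f0=st()["contact_force"][2]
    for d in (.002,.001,.0,-.001,-.002):
        lin(x,y,z+d,.05); f=st()["contact_force"][2]-f0
        if f>2.5: break
    print("touch at dz",d,"dF",round(f,1))
    return z+d
def report(t=""):
    s=st(); print(t,"t",round(s["time"],1),"tcp",np.round(s["tool_pos"],4),"gap",round(s["finger_gap"],3),"F",np.round(s["contact_force"],1))
def transfer(a,za,b,zb,op=.62):
    s=st()["tool_pos"]
    lin(a[0],a[1],za,.18); report("at grasp")
    arm.set_gripper(0.); report("gripped")
    lin(a[0],a[1],HI,.22)
    lin(b[0],b[1],HI,.3)
    lower(b[0],b[1],zb)
    arm.set_gripper(op); report("released")
    lin(b[0],b[1],HI-.05,.25)
E
python3 - <<'E'
from job import *
for n,(x,y,z,yaw) in dict(y=(.55,.0243,.098,YAW),yh=(.55,.0243,.235,YAW),y2=(.55,.0243,.098,YAW+180),m=(.546,.324,.09,YAW),m2=(.546,.324,.235,YAW+180),mr=(.408,.318,.235,YAW),b=(.591,-.051,.042,YAW),h=(.508,-.3357,.05,0),hh=(.508,-.3357,.235,0),h2=(.508,-.3357,.05,180)).items():
    q=arm.solve_ik([x,y,z],R(yaw)); print(n,None if q is None else np.round(q,1))
E
```

```text
y [ -4.1  23.9 -14.7  51.4   0.   94.7]
yh [-4.1 18.9 -0.8 70.3  0.  94.7]
y2 [ -4.1  23.9 -14.7  51.4   0.  -85.3]
m [ 25.   33.1  -0.5  56.4   0.  123.8]
m2 [ 25.   29.1  14.7  75.6   0.  -56.2]
mr [ 30.9  15.1  -6.1  68.8   0.  129.7]
b [-11.1  31.4 -11.5  47.1   0.   87.7]
h [-39.4  32.5  -8.2  49.3   0.   50.6]
hh [-39.4  25.8   9.5  73.7   0.   50.6]
h2 [ -39.4   32.5   -8.2   49.3    0.  -129.4]
```

```bash
python3 - <<'E'
from job import *
import cv2
arm.set_gripper(.62); report()
a=SPOT["yellow"]
arm.goto([a[0],a[1],HI],R(YAW)); report()
lin(a[0],a[1],.15,.2)
f=viewer.grab_frame("scene"); cv2.imwrite("pics/s1.png",cv2.resize(f["img"][90:330,120:440],(800,600))[:,:,::-1])
f=viewer.grab_frame("top"); cv2.imwrite("pics/t1.png",cv2.resize(f["img"][90:330,120:440],(800,600))[:,:,::-1])
E
```

```text
t 1.5 tcp [0.1511 0.5548 0.2453] gap 0.62 F [ 0.6  0.3 -0.2]
 t 3.9 tcp [0.5499 0.0252 0.235 ] gap 0.62 F [-0.8  0.4  0.2]
```

View pics/s1.png

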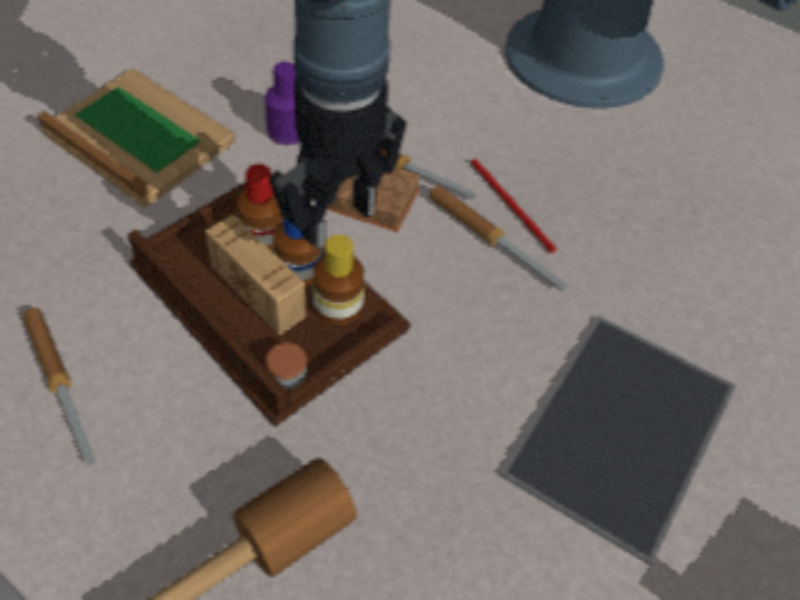

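View pics/t1.png

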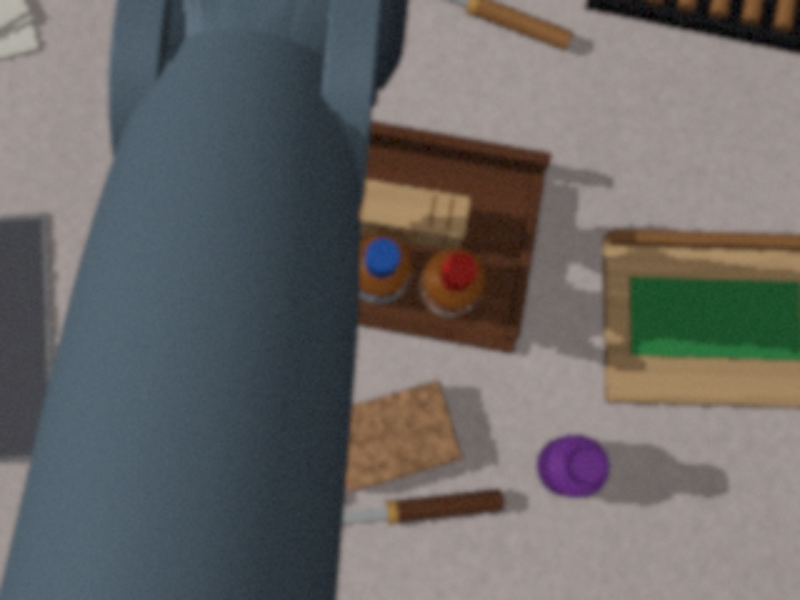

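```bash
python3 - <<'E'
from job import *
from vis import proj
f=viewer.grab_frame("scene"); s=st(); print(s["tool_pos"])
p=s["tool_pos"]; x=s["orientation"][:,0] if hasattr(s["orientation"],"shape") else np.array(s["orientation"])[:,0]
P=[p,np.array(p)-[0,0,.014],np.array(p)-[0,0,.014]+x*.026,np.array(p)-[0,0,.014]-x*.026,[.55,.0243,.112]]
print(((proj(f,P)-[120,90])*2.5).round())
E
```

```text
[0.5514853  0.02436119 0.15188634]
[[336. 218.]
 [336. 228.]
 [315. 242.]
 [357. 215.]
 [337. 245.]]
```

```bash
python3 - <<'E'
from job import *
report(); arm.pause(.4); report(); 
lin(*SPOT["yellow"],.13,.15); report(); arm.pause(.2); report()
E
```

```text
t 4.6 tcp [0.5515 0.0244 0.1519] gap 0.616 F [ 0.  -0.5  0.7]
 t 5.0 tcp [0.5501 0.0243 0.1502] gap 0.619 F [-0.2  0.6  1.1]
 t 5.3 tcp [0.5489 0.0243 0.1292] gap 0.622 F [-0.8 -0.5  0.2]
 t 5.5 tcp [0.5505 0.0243 0.1307] gap 0.617 F [-0.6  0.4 -0.5]
```

```bash
python3 - <<'E'
s=open('job.py').read()
s=s.replace('lin(a[0],a[1],za,.18); report','lin(a[0],a[1],za,.15); arm.pause(.4); report')
s=s.replace('lin(b[0],b[1],HI,.3)\n','lin(b[0],b[1],HI,.3)\n    arm.pause(.2)\n')
s=s.replace('f0=st()["contact','arm.pause(.4); f0=st()["contact').replace('.05); f=st()','.05); arm.pause(.1); f=st()')
open('job.py','w').write(s)
E
python3 - <<'E'
from job import *
import cv2
transfer(SPOT["yellow"],ZC,MAT["yellow"],ZM); report()
f=viewer.grab_frame("scene"); cv2.imwrite("pics/s2.png",cv2.resize(f["img"][90:330,120:440],(800,600))[:,:,::-1])
E
```

```text
at grasp t 6.3 tcp [0.5504 0.0243 0.0985] gap 0.62 F [0.6 0.9 0.4]
gripped t 6.6 tcp [0.55   0.0243 0.0983] gap 0.311 F [-2.2 -0.5  2.6]
touch at dz 0.0 dF 2.5
released t 11.9 tcp [0.546  0.324  0.0899] gap 0.62 F [ 0.7 -0.5  0. ]
 t 12.4 tcp [0.5465 0.3243 0.1858] gap 0.62 F [ 0.9  0.6 -0.6]
```

View pics/s2.png

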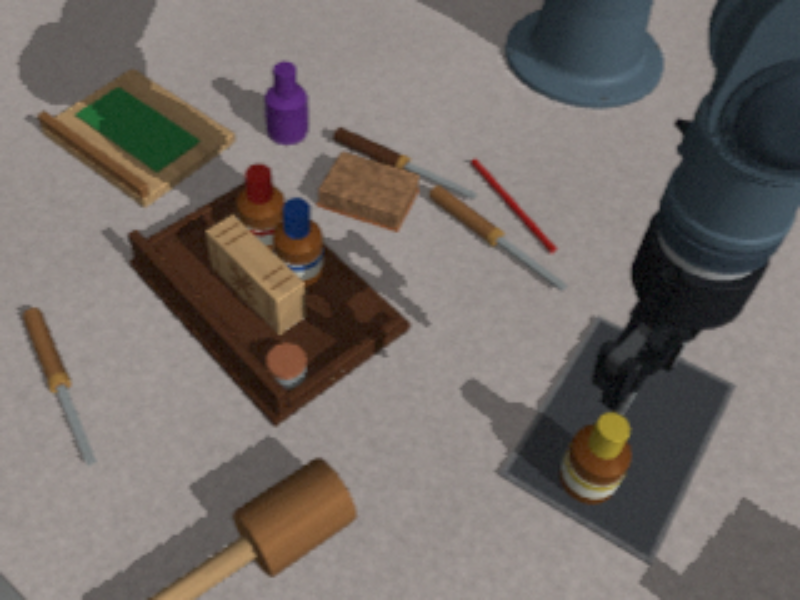

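Yellow is standing on the mat at (598,460) in the crop. Blue and red are next.

```bash
python3 - <<'E'
from job import *
import cv2
for c in ("blue","red"):
    lin(*SPOT[c],HI-.05,.35); transfer(SPOT[c],ZC,MAT[c],ZM); report()
lin(.591,-.051,.2,.35)
f=viewer.grab_frame("scene"); cv2.imwrite("pics/s3.png",cv2.resize(f["img"][90:330,120:440],(800,600))[:,:,::-1])
E
```

```text
at grasp t 14.8 tcp [ 0.5403 -0.0395  0.0985] gap 0.622 F [ 1.  -0.3 -0.4]
gripped t 15.2 tcp [ 0.5401 -0.0395  0.0983] gap 0.306 F [-0.8  0.1  3.5]
touch at dz 0.0 dF 3.8
released t 20.7 tcp [0.477 0.322 0.09 ] gap 0.62 F [ 0.5  0.4 -1.1]
 t 21.2 tcp [0.4775 0.3223 0.1858] gap 0.616 F [-0.3 -0.3 -0.4]
at grasp t 23.7 tcp [ 0.5308 -0.1023  0.0985] gap 0.624 F [ 0.5 -0.6  0.6]
gripped t 24.1 tcp [ 0.5303 -0.1021  0.0982] gap 0.31 F [-1.5 -0.6  2.8]
touch at dz 0.0 dF 4.1
released t 29.8 tcp [0.408  0.318  0.0899] gap 0.623 F [-0.9  0.7 -0.1]
 t 30.3 tcp [0.4085 0.3183 0.1857] gap 0.619 F [-0.8 -0.4 -0.3]
```

View pics/s3.png

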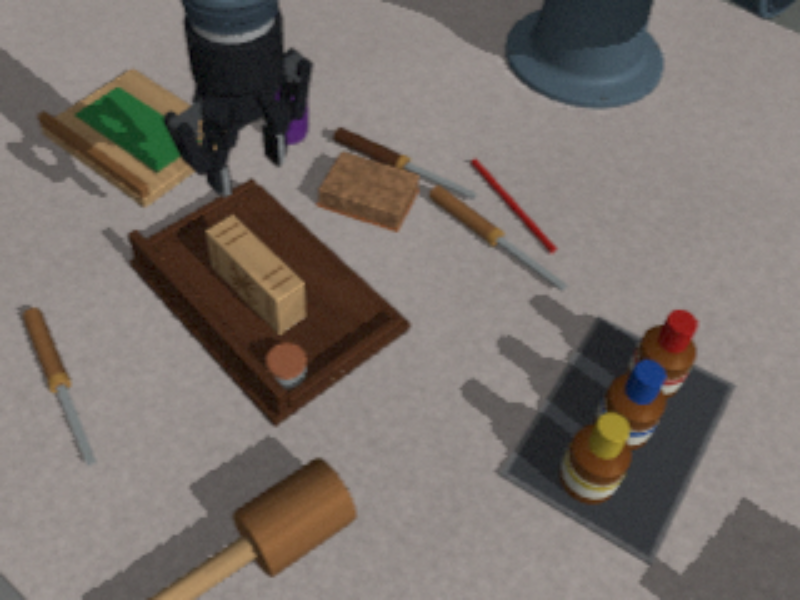

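All three stand on the mat: red (668,355), blue (635,405), yellow (598,460). The block hasn't moved, so I'll take it now.

```bash
python3 - <<'E'
from job import *
import cv2
a=(.5908,-.0518); b=(.508,-.3356); zb=.042
arm.set_gripper(.72)
lin(*a,.11,.2); arm.pause(.2); lin(*a,zb,.1); arm.pause(.4); report("grasp")
arm.set_gripper(0.); report("gripped")
lin(*a,.2,.2)
arm.move_linear([b[0],b[1],.2],feed=.25,orientation=R(-.3)); arm.pause(.3)
lower(*b,zb+.008)
report()
f=viewer.grab_frame("scene"); cv2.imwrite("pics/s4.png",cv2.resize(f["img"][90:210,100:260],(800,600),interpolation=cv2.INTER_CUBIC)[:,:,::-1])
E
```

```text
grasp t 34.0 tcp [ 0.591  -0.0518  0.0423] gap 0.72 F [-0.3 -0.1 -0.2]
gripped t 34.3 tcp [ 0.591  -0.0519  0.0422] gap 0.415 F [0.4 0.4 2. ]
touch at dz -0.001 dF 7.7
 t 40.1 tcp [ 0.5082 -0.3358  0.0502] gap 0.417 F [-1.8  1.4  6.1]
```

View pics/s4.png

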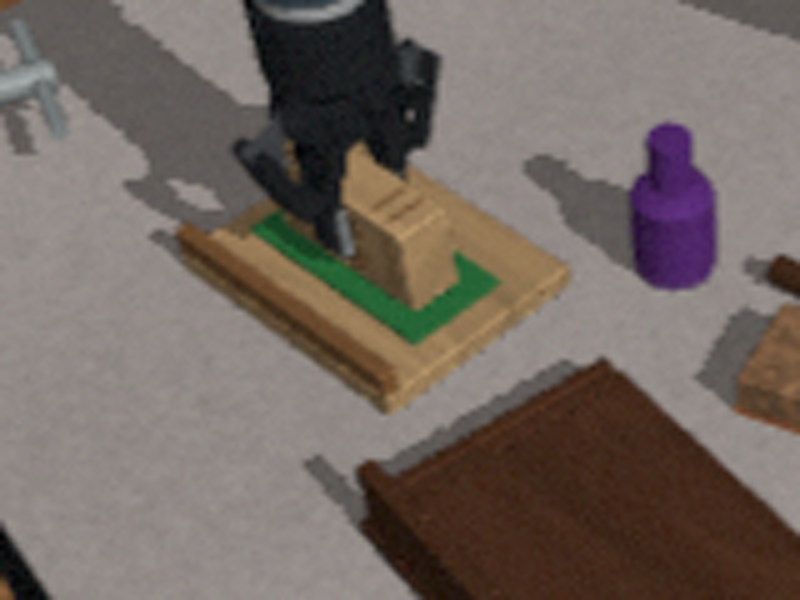

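```bash
python3 - <<'E'
from job import *
from vis import *
arm.set_gripper(.72); lin(.508,-.3356,.2,.2)
arm.goto([MAT["red"][0],MAT["red"][1],HI-.05],R(YAW)); arm.pause(.2); report()
f={n:viewer.grab_frame(n) for n in("top","scene")}
for n,e in(("top",(355,170,455,260)),("scene",(125,100,220,180))):
    cv2.imwrite(f"pics/{n}5.png",cv2.resize(f[n]["img"][e[1]:e[3],e[0]:e[2]],None,fx=7,fy=6,interpolation=cv2.INTER_CUBIC)[:,:,::-1])
P=np.array([box(.508,-.3356,-.005,.036,.12,z,z+1e-4)[::2] for z in(.02,.08)]).reshape(-1,3)
print("pred top",proj(f["top"],P).round(1).tolist()); print("pred scene",proj(f["scene"],P).round(1).tolist())
E
```

```text
t 44.0 tcp [0.4084 0.3176 0.185 ] gap 0.72 F [ 1.7 -0.6 -0.4]
pred top [[433.8, 226.0], [378.8, 224.6], [433.1, 209.7], [378.5, 208.3], [445.0, 222.5], [386.6, 221.1], [444.2, 205.2], [386.2, 203.8]]
pred scene [[165.8, 129.1], [191.9, 146.5], [156.8, 134.9], [183.0, 152.8], [162.1, 113.9], [189.2, 131.3], [152.7, 119.7], [179.9, 137.6]]
```

View pics/top5.png

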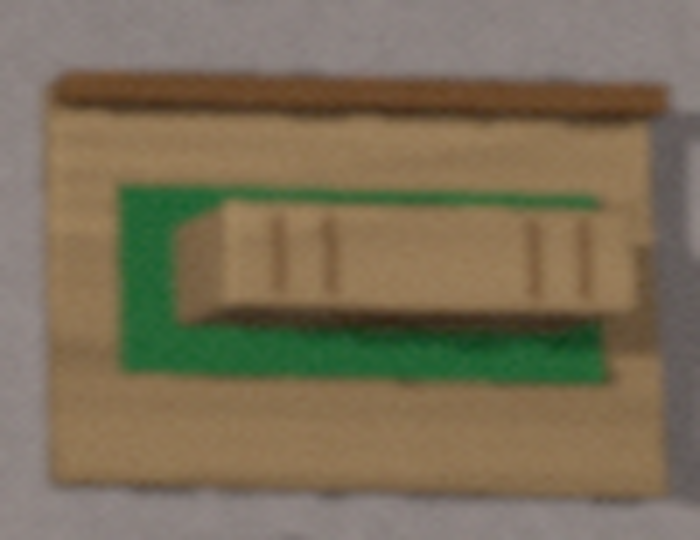

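View pics/scene5.png

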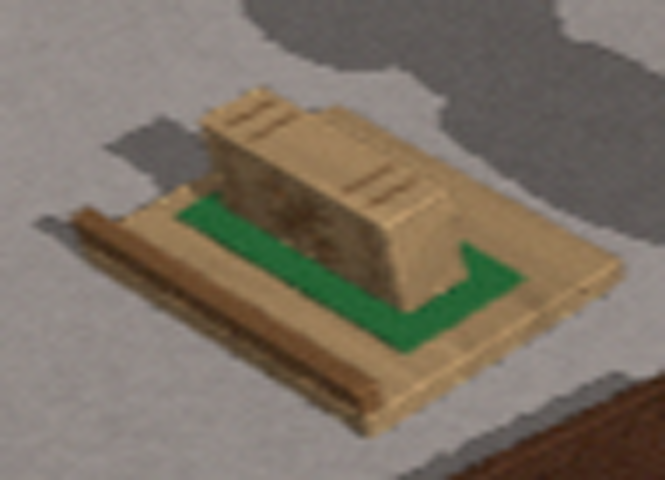

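```bash
python3 - <<'E'
from vis import *
f={n:viewer.grab_frame(n) for n in("top","scene")}
W={"top":(360,175,455,260),"scene":(125,100,220,180)}
def softg(n):
    im=cv2.resize(f[n]["img"][W[n][1]:W[n][3],W[n][0]:W[n][2]],None,fx=S,fy=S,interpolation=cv2.INTER_LINEAR)
    h=cv2.cvtColor(im,cv2.COLOR_RGB2HSV); return (h[...,0]>45)&(h[...,0]<85)&(h[...,1]>110)
G={n:softg(n) for n in W}
def fit(ns,q0):
    def cost(q):
        p=q0+q*.004
        c=0
        for n in ns:
            pad=hullmask(f[n],box(p[0],p[1],p[2],.07,.15,.0195,.02),W[n])>0
            b=hullmask(f[n],box(p[0]+p[3],p[1]+p[4],p[2]+p[5],.036,.12,.02,.08),W[n])>0
            m=pad&~b; c+=1-(m&G[n]).sum()/(m|G[n]).sum()
        return c/len(ns)
    best=None
    for k in range(3):
        r=minimize(cost,np.zeros(6) if best is None else best.x,method="Nelder-Mead",options=dict(initial_simplex=(np.zeros(6) if best is None else best.x)+np.vstack([np.zeros(6),np.eye(6)*[1,1,2,1,1,3]]),maxiter=1500,xatol=.01,fatol=1e-5))
        if best is None or r.fun<best.fun: best=r
    p=q0+best.x*.004; print(ns,(p[:2]*1000).round(1),"padyaw",np.degrees(p[2]).round(2),"d mm",(p[3:5]*1000).round(1),"dyaw",np.degrees(p[5]).round(2),round(best.fun,3))
q0=np.array([.508,-.3356,-.005,0,0,0])
fit(["top"],q0); fit(["scene"],q0); fit(["top","scene"],q0)
E
```

```text
['top'] [ 509.7 -337.3] padyaw -0.34 d mm [0.7 0.9] dyaw -0.03 0.24
['scene'] [ 506.1 -336.3] padyaw -0.38 d mm [ 0.9 -1.2] dyaw 0.29 0.086
['top', 'scene'] [ 506.9 -336.5] padyaw -0.17 d mm [ 2.3 -0.9] dyaw 0.44 0.226
```

```bash
python3 - <<'E'
from vis import *
f={n:viewer.grab_frame(n) for n in("top","scene")}
outs=[]
for n,e in(("top",(360,175,460,260)),("scene",(125,100,225,185))):
    im=cv2.resize(f[n]["img"][e[1]:e[3],e[0]:e[2]],None,fx=8,fy=7,interpolation=cv2.INTER_CUBIC)[:,:,::-1].copy()
    im=im
    for (x,y,w,c,args) in ((.508,-.3356,-.005,(255,0,255),(.07,.15,.02,.0201)),(.508,-.3356,-.005,(255,255,0),(.036,.12,.02,.08))):
        u=(proj(f[n],box(x,y,w,*args))-[e[0],e[1]]+.5)*[8,7]-.5
        for i in range(8):
            for j in range(i):
                if bin(i^j).count("1")==1: cv2.line(im,tuple(u[i].astype(int).tolist()),tuple(u[j].astype(int).tolist()),c,1)
    cv2.imwrite(f"pics/ov_{n}.png",im)
h=cv2.cvtColor(f["top"]["img"],cv2.COLOR_RGB2HSV); print(h[225:235,400]); print(h[214,370:392])
E
```

```text
[[ 59 117  72]
 [ 67 169  83]
 [ 67 166  95]
 [ 67 156  98]
 [ 67 160  99]
 [ 67 172  98]
 [ 67 157  99]
 [ 53 114  92]
 [ 26 101 104]
 [ 18 109 131]]
[[ 17 105 136]
 [ 25  98 115]
 [ 51 103 102]
 [ 67 144 101]
 [ 66 154 101]
 [ 68 157 101]
 [ 67 174  94]
 [ 67 160  97]
 [ 67 138 100]
 [ 52 103  97]
 [ 28 101  96]
 [ 18 108 109]
 [ 16 111 117]
 [ 16 104 120]
 [ 16 116 121]
 [ 18 109 126]
 [ 17 110 134]
 [ 17 108 147]
 [ 17 103 154]
 [ 16 104 152]
 [ 16 106 149]
 [ 17 105 148]]
```

View pics/ov_top.png

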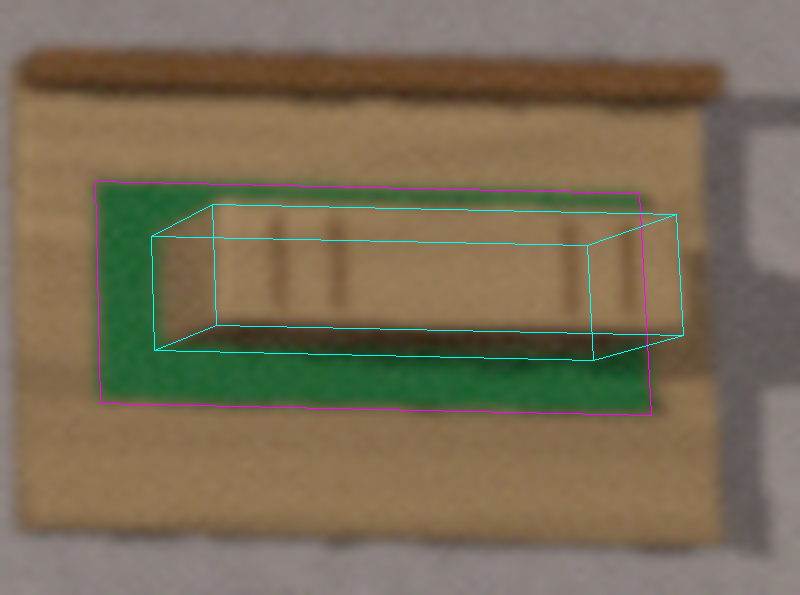

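View pics/ov_scene.png

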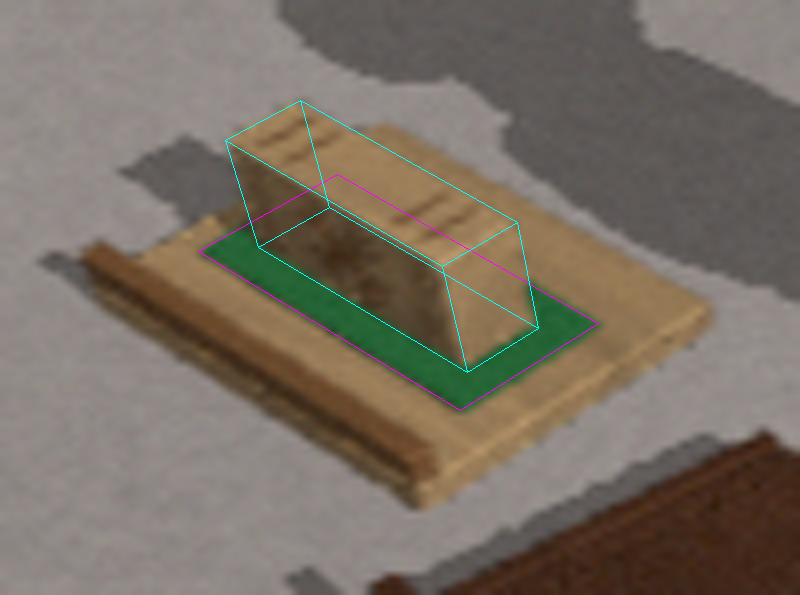

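Block is upright, lengthwise and within about 1–2 mm of the pad centre, the remaining uncertainty being calibration. Now the bottles go back.

```bash
python3 - <<'E'
from job import *
arm.set_gripper(.62)
for c in ("red","blue","yellow"):
    lin(*MAT[c],HI-.05,.35); transfer(MAT[c],ZM,SPOT[c],ZC)
arm.move_joints([68.451,21.618,4.641,73.018,0,83.68]); arm.pause(.3); report()
from vis import *
f={n:viewer.grab_frame(n) for n in("top","scene")}
for n in f: cv2.imwrite(f"pics/{n}6.png",f[n]["img"][:,:,::-1])
cv2.imwrite("pics/s6b.png",cv2.resize(f["scene"]["img"][90:330,120:440],(800,600),interpolation=cv2.INTER_CUBIC)[:,:,::-1])
H["blue"]=((100,130),)
ex={"red":([288,191,315,218],[214,151,235,175]),"yellow":([232,180,256,207],[244,180,268,206]),"blue":([262,184,286,208],[228,165,251,192])}
for n in f:
    f0=dict(f[n]); f0["img"]=cv2.imread(f"pics/{n}0.png")[:,:,::-1].copy()
    for c in ex:
        e=ex[c][0 if n=="top" else 1]
        r=[]
        for g in (f0,f[n]):
            m=colmask(g,c,e,130,40 if c=="blue" else 60); u=np.argwhere(m).mean(0)[::-1]; r.append(u)
        print(n,c,np.round(r[0],1),"dpx",np.round(r[1]-r[0],2),"mm",((unproj(f0,r[1],.095)-unproj(f0,r[0],.095))*1000).round(1))
E
```

```text
at grasp t 46.0 tcp [0.4083 0.3182 0.0904] gap 0.618 F [-0.4  0.3  0. ]
gripped t 46.3 tcp [0.408  0.3181 0.0903] gap 0.308 F [-1.1  0.2  3.8]
touch at dz 0.0 dF 3.8
released t 52.0 tcp [ 0.5304 -0.1021  0.0979] gap 0.619 F [-0.9 -0.3  0.2]
at grasp t 55.1 tcp [0.4773 0.3222 0.0905] gap 0.622 F [-0.1  0.  -1.1]
gripped t 55.4 tcp [0.4772 0.3222 0.0903] gap 0.305 F [-0.6  1.1  2.5]
touch at dz 0.0 dF 3.4
released t 60.9 tcp [ 0.5401 -0.0394  0.098 ] gap 0.62 F [ 0.  -0.2 -0.5]
at grasp t 63.8 tcp [0.5462 0.3242 0.0904] gap 0.619 F [-0.2 -0.6 -0.8]
gripped t 64.1 tcp [0.5459 0.3241 0.0902] gap 0.311 F [-0.7 -0.5  2.2]
touch at dz -0.001 dF 8.6
released t 69.7 tcp [0.5499 0.0243 0.0967] gap 0.623 F [ 0.4 -1.   0.2]
 t 72.9 tcp [0.1515 0.5547 0.2453] gap 0.62 F [-0.6  0.3 -0.8]
top red [303.1 197.9] dpx [ 0.13 -0.45] mm [ 0.9 -0.3]
top yellow [241.  187.3] dpx [-0.01 -0.36] mm [0.7 0. ]
top blue [272.6 192.5] dpx [-0.14 -0.13] mm [0.3 0.3]
scene red [223.1 163.2] dpx [-0.19  0.16] mm [0.8 0. ]
scene yellow [255.1 191.9] dpx [-0.07  0.22] mm [0.6 0.3]
scene blue [238.4 176.8] dpx [-0.18  0.23] mm [0.9 0.2]
```

View pics/s6b.png

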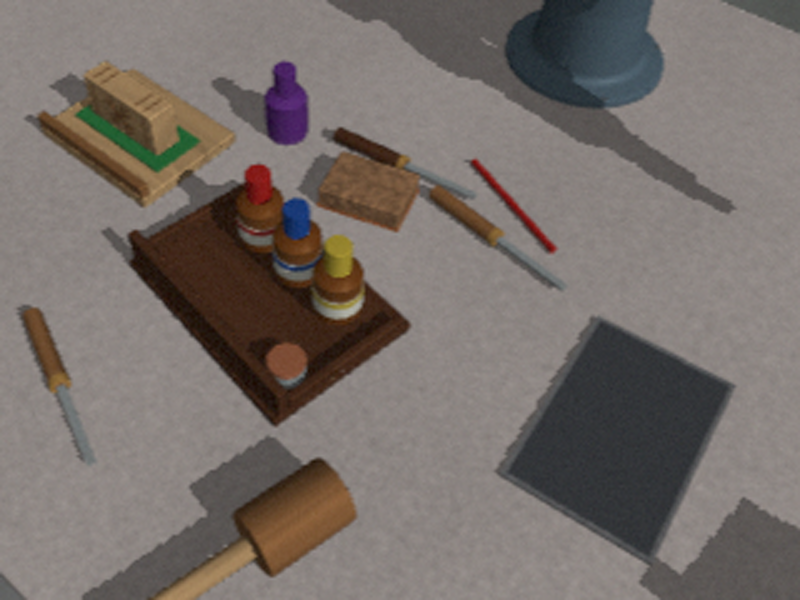

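All bottles stand within 1 mm of their starting places, at crop pixels red (260,210), blue (297,245) and yellow (338,280). The block is on the pad at (130,110), and the tin at (287,365) and the purple look-alike at (287,105) look unmoved. Handing in.

```bash
python3 -c "
from station import arm
arm.sign_off()"
```

```text
the job is handed in; nothing more can be done
```

The job is done and handed in at about 73 s on the robot's clock. I moved yellow, blue and red to the felt mat, set the block upright on the green pad, and then returned red, blue and yellow to their own spots on the caddy. I lowered everything gently until I felt contact, and the readings I took stayed under 10 N.

- **Bottles:** before-and-after pictures from both cameras put every cap within about 1 mm of where it started, and all three stand upright.
- **Block:** it stands lengthwise along the pad, turned less than half a degree from it. The overlays and pad fits put it about 1–2 mm off centre.
- **Where the checks disagreed:** the two cameras differed by about 2 mm on the block's offset. The fit from the top camera was poor, so I relied more on the scene camera and left the block where it was.
- **Left alone:** the wax tin and the purple look-alike look unmoved in the last picture. I compared those two by eye only.

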